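Hang the spanner on the rotating tool tree and check it in

TASK

Turn the tool tree until it comes up against its stop, which brings its one empty branch round above the pointer on the base. Then lift the spanner out of its stand, hang it by its eye on the empty branch, and use the spanner to push the black sliding collar on that branch fully home; leave the spanner hanging there. Work gently (under 25 N on the tree) and do not disturb the other things on the bench.

Things in the scene. Friction and masses are not known exactly. Their poses are not given: they have to be found in the camera images.
- rack: the tool tree's fixed round base (150 mm across, 14 mm high) with the turning tree on it; origin on the turning axis at bench level. Its -x axis points along the small pointer lug at its edge, roughly towards the robot. Bolted down.
- tree (a joint): turn of the tree on its base, rad: 0 = against its stop, empty branch straight above the pointer; positive = the empty branch has been turned anticlockwise seen from above. Can turn 0 to 1.75; a friction hinge (about 0.14 N m) keeps it where it is left. The stop at 0 is hard.
- hub (a point): point on the turning axis at the height of the branches' centre lines (130 mm); turns with the tree: -x points out along the empty branch, z up. White hub 44 mm across, top 12 mm above this point. Four level branches 90 degrees apart; the other three carry fixed spanner plates 42 mm wide, 52 to 68 mm from the axis, reaching 52 mm above and 90 mm below the branch line.
- branch_tip (a point): outer end of the empty branch, on its centre line, 114 mm from the axis, axes as hub. The branch is a steel rod 10 mm thick, with an upturned lip at its end: 6 mm long (108 to 114 mm from the axis), 10 wide, reaching 11 mm above and 5 mm below the centre line.
- collar (a joint): how far the black collar (disc 28 mm across, 8 thick, round the empty branch) is slid towards the hub, m: 0 = out (start), 0.012 = home at a hard stop; about 5 N of friction, stays put. Its place on the branch is not measured: the clamp behind it is set anew each time (then immovable), so its outer face when out is 60 to 80 mm from the axis: find it by feel or sight.
- spanner_mid (a point): centre (half-way up) of the loose spanner: flat steel plate 8 mm thick (along its x), 42 mm wide (y), 133 mm tall (z), about 0.2 kg; starts upright, jaw down, in the stand. This point is 66.5 mm above its foot. The top 35 mm is a plain tab 26 mm wide, to be gripped across the 8 mm thickness. Front and back are alike.
- spanner_eye (a point): centre of the spanner's eye, an open window through the plate 22 mm wide and 24 mm high, 74 mm above its foot (59 mm below its top); same axes. Hung, its upper edge rests on the rod, so this point lies 7 mm below the rod's centre line.
- stand: grey block 66 x 70 mm, 46 mm high, fixed; the spanner stands in its slot, foot 12 mm above the bench, 34 mm deep in the block. Origin at bench level under the spanner; x is across the spanner's thickness.
- bottle: bystander: amber bottle, 60 mm across, 120 tall; leave it alone. Origin at its underside.
- jar: bystander: white jar, 56 mm across, 55 tall; leave it alone. Origin at its underside.
- tub: bystander: clear lidded tub, 48 mm across, 40 tall; leave it alone. Origin at its underside.
- crucible: bystander: open white ceramic cup, 42 mm across, 34 tall; leave it alone. Origin at its underside.
- gasket: bystander: steel ring, 44 mm across, 8 thick, lying flat; leave it alone. Origin at its underside.
- brush: bystander: brush lying flat, up to 220 mm long; leave it alone.
- wrench: bystander: wrench lying flat, up to 220 mm long; leave it alone.

How it is judged:
On the way, in this order (a step that is already met when the one before it is completed fails the run):
1. the tree is turned up against its stop, the empty branch over the pointer (value of joint tree below 0.06 rad), for 0.2 s.
2. with its eye on the empty branch, the spanner has pushed the collar fully home (value of joint collar above 0.0105 m and x of spanner_eye in the frame of hub between -0.108 and -0.03 m and y of spanner_eye in the frame of hub between -0.02 and 0.02 m and z of spanner_eye in the frame of hub between -0.025 and 0.025 m), for 0.1 s.
At the end, for the whole second after the job is handed in: Tree within 0.06 rad of its stop; collar at least 10.5 of its 12 mm in; spanner at rest, upright within 0.25 rad, hanging by its eye on the empty branch behind the lip, eye centre 1 to 13 mm below the rod's centre line, within 12 mm sideways, 40 to 105 mm from the axis; released (value of joint tree below 0.06 rad and value of joint collar above 0.0105 m and x of spanner_eye in the frame of hub between -0.105 and -0.04 m and y of spanner_eye in the frame of hub between -0.012 and 0.012 m and z of spanner_eye in the frame of hub between -0.013 and -0.001 m and angle between spanner_mid's own z axis and vertical below 0.25 rad and linear speed of spanner below 0.03 m/s); the robot touches nothing.
It fails at once if more than 25 N on the tool tree (contact force between anything else and rack above 25 N).
It fails at once if the collar pushed in by anything but the spanner on the branch (value of joint collar above 0.003 m and not (x of spanner_eye in the frame of hub between -0.12 and -0.03 m and y of spanner_eye in the frame of hub between -0.02 and 0.02 m and z of spanner_eye in the frame of hub between -0.03 and 0.03 m)).
It fails at once if a bystander moved by more than 30 mm (distance of any of bottle, jar, tub, crucible, gasket, brush, wrench from where it was at the start of the episode above 0.03 m).
It also fails if it takes over 72 s, if anything falls off the work surface, if the arm or the gripper's body presses on something with over 40 N, if the wrist force passes 120 N, or if a joint passes its speed limit or range.

ROBOT

A 7-joint arm with a two-finger parallel gripper is mounted at the origin on the work surface. World frame = base frame: x ahead of the robot, y to its left, z up, the work surface at z = 0. Lengths are in m, angles in rad, forces in N, time in s.
With the tool pointing down it reaches from about 0.4 to 0.85 m from the base axis. Payload 10.4 kg.
Tool frame: the origin (TCP) lies midway between the tips of the shut fingers; the grasp point (between the pads) lies 19 mm behind it; z points along the fingers, x is the direction in which the jaws open and shut, and the axes are right-handed (so a half turn about z gives the same grasp; the last joint's range is limited). The gripper opens to 87 mm and grips with 3 to 60 N. Pads are 19 mm wide; open, the fingers measure 117 mm over their backs; the gripper's body (75 mm by 190 mm) begins 51 mm behind the grasp point.
Start: joints at [-1.302, 0.332, -0.065, 1.46, 0.022, 1.35, -0.088], TCP at [0.18, 0.599, 0.223] pointing down, gripper open.
Joint ranges: [-2.6, 2.6], [-0.5, 2.12], [-1.47, 1.34], [0.16, 2.42], [-1.27, 4.41], [0.06, 2.06], [-2.6, 2.6]. Speed limits (rad/s): [2.22, 2.22, 2.79, 2.79, 3.14, 3.14, 3.14].

INTERFACE

Orientations are given as a unit quaternion [x, y, z, w].
In Python, from bench import r gives the robot as it stands. The module is installed in compiled form; this text tells all that it offers.
- The arm moves only by the tool play_rows, never from a script. Its argument "commands" is a list of rows, each a list of 7 numbers: the shift along the world's x, y, z in cm, then the turn, a rotation vector about the world's x, y, z in rad, then the finger opening in cm, from 0 to 8.7. A call has 1 to 20 rows; each row shifts and turns the commanded pose from where the row before left it; what a row does not reach is not made up. A row lasts 1/8 s, in which the tool goes at most 62.5 mm and 10.7 degrees, less where a joint would pass 70% of its speed; a pose out of reach is approached as far as the arm can. A call is refused whole if a number of a shift passes 6.25 or a number of a turn 0.188, either way. A call with a gripper value outside its range is refused whole. The fingers move at their own pace and stop on an object; "grip_force" is the grip in N (left out, the last holds). Time passes only in rows, so rows that do not move let the fingers close. It gives the time, the measured TCP pose, the force and the opening at its end, in the units of the state.
- r.read_state(): the state, without advancing time (a new reading comes with each control period).
- r.camera(name): name is "side" or "top"; returns a dict with "img" (420x560x3 uint8, red, green, blue), "K" (3x3 intrinsics, pixels), "camera_from_world" (4x4, takes a point from world to camera coordinates). Camera axes: x right, y down, z forward; pixel columns grow to the right and rows downward; lengths in m; the calibration is good to about 2 mm. A picture is of the moment at which its call begins. There is no depth.
- r.close_job(): hands the job in, once; it reports no verdict.
The state is a dict: "time": time; "joint_positions": joint angles; "joint_vel": joint speeds; "joint_torque": joint torques, N m; "ee_pos": TCP position; "eef_rot": TCP orientation; "ft_force": force on the tool from outside, world axes, zero at the start; "torque": the same for the moment, N m; "width": finger opening in m.
Only numpy, scipy, OpenCV 4.12 (cv2) and the standard library are available. Lean on these libraries where they do the work, as an engineer would, in place of code of your own. Each camera call takes 0.05 s, during which the arm holds its last target. There are 200 camera calls.

## Working session

There is one attempt and no reset: what is moved stays moved. The work goes in short steps, Python scripts to look and compute and a tool call to move; the robot and the scene stay as the last step left them, time stands still between calls to the robot, and variables do not carry over. Pictures are saved under pics/ and viewed, about 8 in all and at most 12, crops included, and the job is handed in when it is done.

Besides the shell and the picture viewer there is one more tool, called after "Emit:" in YAML: its name, and indented under it one key for each argument. play_rows: Moves the arm, as the interface text tells. Its arguments: {"type":"object","properties":{"commands":{"type":"array","items":{"type":"array","items":{"type":"number"}}},"grip_force":{"type":"number"}},"required":["commands"]}

```bash
mkdir -p pics
cat > h.py <<'E'
import numpy as np, cv2
from bench import r
def shot(n,f=None):
    c=r.camera(n)
    if f: cv2.imwrite('pics/'+f,c['img'][:,:,::-1])
    return c
def ray(c,u,v):
    T=c['camera_from_world'];R,t=T[:3,:3],T[:3,3]
    return -R.T@t, R.T@np.linalg.inv(c['K'])@np.array([u,v,1.])
def onz(c,u,v,z):
    o,d=ray(c,u,v); return o+d*(z-o[2])/d[2]
def tri(c1,p1,c2,p2):
    o1,d1=ray(c1,*p1);o2,d2=ray(c2,*p2)
    s=np.linalg.lstsq(np.c_[d1,-d2],o2-o1,rcond=None)[0]
    a,b=o1+d1*s[0],o2+d2*s[1]; return (a+b)/2,np.linalg.norm(a-b)
def proj(c,P):
    T=c['camera_from_world'];p=c['K']@(T[:3,:3]@np.array(P)+T[:3,3]); return p[:2]/p[2]
E
python3 - <<'E'
from h import *
np.set_printoptions(precision=4,suppress=True)
a=shot('top','t0.png');b=shot('side','s0.png')
for c in(a,b): print(c['K'],c['camera_from_world'],ray(c,280,210))
print(r.read_state())
E
```

```text
[[390.8205   0.     281.9692]
 [  0.     390.8205 210.8773]
 [  0.       0.       1.    ]] [[-0.022  -0.9996  0.0153 -0.0126]
 [-0.984   0.0189 -0.1772  0.5926]
 [ 0.1768 -0.019  -0.9841  1.1266]
 [ 0.      0.      0.      1.    ]] (array([ 0.3836, -0.0024,  1.2139]), array([ 0.1792, -0.014 , -0.9837]))
[[534.915    0.     277.0246]
 [  0.     534.915  222.7836]
 [  0.       0.       1.    ]] [[ 0.8925 -0.4506  0.02   -0.5316]
 [-0.2056 -0.4459 -0.8711  0.2194]
 [ 0.4015  0.7733 -0.4907  1.1152]
 [ 0.      0.      0.      1.    ]] (array([ 0.0718, -1.0042,  0.749 ]), array([ 0.4114,  0.7815, -0.4697]))
{'time': 0.1, 'joint_positions': array([-1.3016,  0.3328, -0.0647,  1.4609,  0.0216,  1.3499, -0.0885]), 'joint_vel': array([-0.0009, -0.0007,  0.0014, -0.0023, -0.0008, -0.0003, -0.0008]), 'joint_torque': array([  0.0019, -62.4559,   0.025 , -39.0706,  -0.0614,   0.037 ,
         0.0001]), 'ee_pos': array([0.1797, 0.5982, 0.2218]), 'eef_rot': array([ 0.8024,  0.5968, -0.0005,  0.0004]), 'ft_force': array([ 0.4946, -0.2522, -0.3412]), 'torque': array([-0.02  , -0.0113,  0.0302]), 'width': 0.08707770554414822}
```

View pics/t0.png

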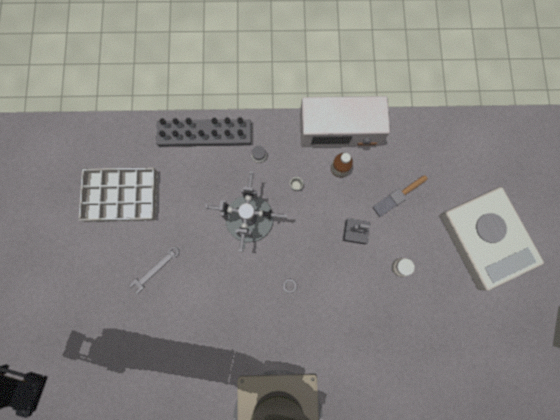

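View pics/s0.png

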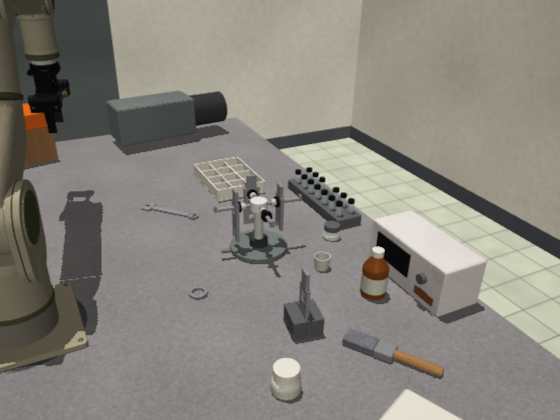

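The top view shows the tree at about (246,212) and the stand and spanner at (358,230). In the side view they are at (258,215) and (304,300). I'll enlarge both.

Run:
```python
import cv2
t=cv2.imread('pics/t0.png')[165:265,195:385];s=cv2.imread('pics/s0.png')[170:345,205:335]
cv2.imwrite('pics/t0z.png',cv2.resize(t,None,fx=4.2,fy=4.2,interpolation=cv2.INTER_CUBIC))
cv2.imwrite('pics/s0z.png',cv2.resize(s,None,fx=3.4,fy=3.4,interpolation=cv2.INTER_CUBIC))
```

```text
(no output)
```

View pics/t0z.png

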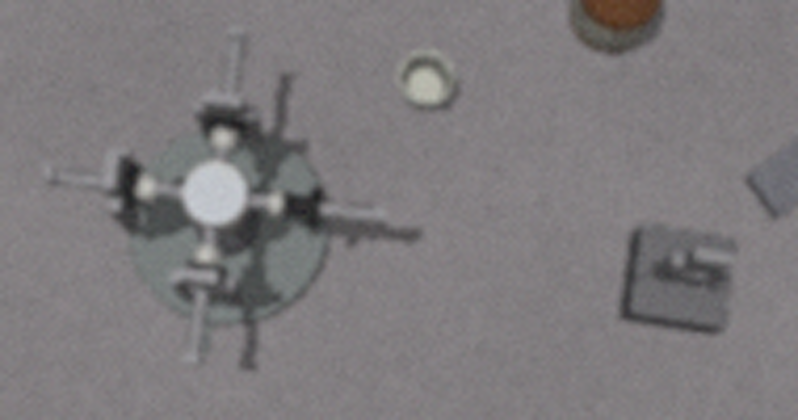

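View pics/s0z.png

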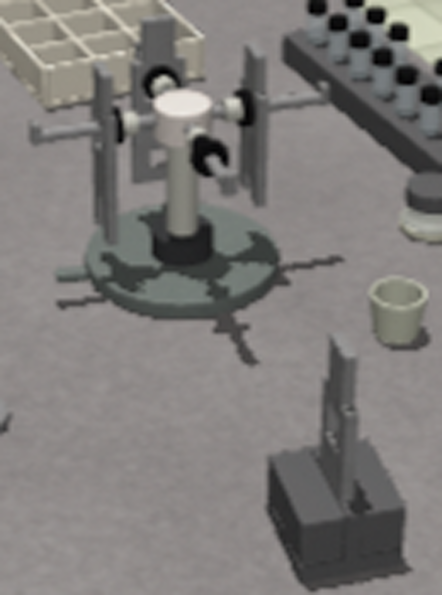

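The zoom shows the empty branch pointing to world -y, at top crop (385,213). The pointer is at side crop (70,273), and the spanner top is at top crop (715,255) and side crop (344,344). I'll triangulate these.

Run:
```python
from h import *
np.set_printoptions(precision=4,suppress=True)
a=shot('top');b=shot('side')
T=lambda x,y:(195+(x+.5)/4.2-.5,165+(y+.5)/4.2-.5)
S=lambda x,y:(205+(x+.5)/3.4-.5,170+(y+.5)/3.4-.5)
for n,t,s in[('hubtop.142',(216,193),(182,103)),('emptytip.13',(384,213),(227,183)),('-xtip',(194,357),(38,132)),('+xtip',(237,32),None),('+ytip',(50,176),None),('tabL.145',(693,253),(333,339)),('tabR.145',(734,257),(355,351))]:
    print(n, tri(a,T(*t),b,S(*s)) if s else '', onz(a,*T(*t),.135))
print('pointer',onz(b,*S(62,273),.01))
# base disc contour (greenish) in top and in side
for c,z in((a,.014),(b,.014)):
    im=c['img'].astype(int); m=((im[...,1]-im[...,0]>5)&(im.sum(2)<420)).astype(np.uint8)
    n,l,st,ce=cv2.connectedComponentsWithStats(m)
    for i in range(1,n):
        if st[i,4]>60: print(st[i],onz(c,*ce[i],z))
# stand block, dark grey in top
im=a['img'].astype(int); g=im.sum(2)/3; sub=g[205:255,335:380]; m=((sub<88)).astype(np.uint8)
cs=max(cv2.findContours(m,0,1)[0],key=cv2.contourArea); rc=cv2.minAreaRect(cs); print(rc)
for p in cv2.boxPoints(rc): print(onz(a,p[0]+335,p[1]+205,.046))
```

```text
hubtop.142 (array([0.5788, 0.077 , 0.1414]), np.float64(0.0006119177971756355)) [0.5803 0.0774 0.135 ]
emptytip.13 (array([ 0.5629, -0.0337,  0.1348]), np.float64(0.0036731489218194773)) [ 0.5646 -0.0344  0.135 ]
-xtip (array([0.4714, 0.0925, 0.1335]), np.float64(0.00016674001761727205)) [0.4714 0.0924 0.135 ]
+xtip  [0.6912 0.0625 0.135 ]
+ytip  [0.594  0.1879 0.135 ]
tabL.145 (array([ 0.5316, -0.2376,  0.1408]), np.float64(0.0026822105301020317)) [ 0.5336 -0.2395  0.135 ]
tabR.145 (array([ 0.5291, -0.2636,  0.1488]), np.float64(0.0011817347596712404)) [ 0.5304 -0.2667  0.135 ]
pointer [0.4857 0.0918 0.01  ]
[105  92  88  20 866] [0.6482 1.4309 0.014 ]
[231 231  21  20 209] [0.5437 0.1046 0.014 ]
[263 231  22  15 154] [0.6258 0.0867 0.014 ]
[269 247  16  11 104] [0.6055 0.0234 0.014 ]
[237 250  32  13 214] [0.5454 0.0275 0.014 ]
((23.662160873413086, 23.527027130126953), (17.261892318725586, 7.069156646728516), 9.462322235107422)
[ 0.5291 -0.2276  0.046 ]
[ 0.5503 -0.2323  0.046 ]
[ 0.5406 -0.2834  0.046 ]
[ 0.5195 -0.2786  0.046 ]
```

Measurements agree with the given sizes:

| Item | Result |
|---|---|
| Hub | (0.579, 0.077) |
| Pointer direction | about 171° |
| Tree angle | about 1.58 rad |
| Spanner top | (0.530, -0.251, 0.145) |

I'll push the plate-carrying branch that is nearest the robot clockwise, with the fingers shut. Flying over first.

Emit:
play_rows:
  commands:
    - [2.18,-3.86,0,0,0,0.025,0]
    - [2.18,-3.86,0,0,0,0.025,0]
    - [2.18,-3.86,0,0,0,0.025,0]
    - [2.18,-3.86,0,0,0,0.025,0]
    - [2.18,-3.86,0,0,0,0.025,0]
    - [2.18,-3.86,0,0,0,0.025,0]
    - [2.18,-3.86,0,0,0,0.025,0]
    - [2.18,-3.86,0,0,0,0.025,0]
    - [2.18,-3.86,0,0,0,0.025,0]
    - [2.18,-3.86,0,0,0,0.025,0]
    - [2.18,-3.86,0,0,0,0.025,0]
    - [2.18,-3.86,0,0,0,0.025,0]
    - [2.18,-3.86,0,0,0,0.025,0]
    - [2.18,-3.86,0,0,0,0.025,0]
    - [0,0,0,0,0,0,0]
    - [0,0,0,0,0,0,0]
  grip_force: 30

```text
time: 2.2
ee_pos: [0.4847, 0.0587, 0.2224]
eef_rot: [0.686, 0.727, -0.0, -0.0]
ft_force: [-0.4, 0.4, -0.8]
width: 0.0005
```

Run:
```python
import numpy as np
h=np.array([.579,.077]);p=np.array([.485,.058])
for f in [183,175,167,159,151,143,135,127,119,111,107,103,100,98,96,94,92,90]:
    q=h+.092*np.array([np.cos(np.radians(f)),np.sin(np.radians(f))]); print(f,np.round((q-p)*100,2),q.round(4)); p=q
```

```text
183 [0.21 1.42] [0.4871 0.0722]
175 [0.02 1.28] [0.4874 0.085 ]
167 [0.2  1.27] [0.4894 0.0977]
159 [0.38 1.23] [0.4931 0.11  ]
151 [0.54 1.16] [0.4985 0.1216]
143 [0.7  1.08] [0.5055 0.1324]
135 [0.84 0.97] [0.5139 0.1421]
127 [0.97 0.84] [0.5236 0.1505]
119 [1.08 0.7 ] [0.5344 0.1575]
111 [1.16 0.54] [0.546  0.1629]
107 [0.61 0.21] [0.5521 0.165 ]
103 [0.62 0.17] [0.5583 0.1666]
100 [0.47 0.1 ] [0.563  0.1676]
98 [0.32 0.05] [0.5662 0.1681]
96 [0.32 0.04] [0.5694 0.1685]
94 [0.32 0.03] [0.5726 0.1688]
92 [0.32 0.02] [0.5758 0.1689]
90 [0.32 0.01] [0.579 0.169]
```

Emit:
play_rows:
  commands:
    - [0,0,-3.0,0,0,0,0]
    - [0,0,-3.0,0,0,0,0]
    - [0,0,-3.0,0,0,0,0]
    - [0,0,-1.0,0,0,0,0]
    - [0,0,0,0,0,0,0]

```text
time: 2.82
ee_pos: [0.4847, 0.0589, 0.1227]
eef_rot: [0.686, 0.728, -0.0, -0.0]
ft_force: [-0.6, -0.9, 0.3]
width: 0.0004
```

Emit:
play_rows:
  commands:
    - [0.1,0.5,0,0,0,-0.05,0]
    - [0.1,0.5,0,0,0,-0.05,0]
    - [0,0.5,0,0,0,-0.05,0]
    - [0,0.6,0,0,0,-0.06,0]
    - [0.02,0.6,0,0,0,-0.07,0]
    - [0.1,0.63,0,0,0,-0.07,0]
    - [0.1,0.63,0,0,0,-0.07,0]
    - [0.38,1.23,0,0,0,-0.14,0]
    - [0.54,1.16,0,0,0,-0.14,0]
    - [0.7,1.08,0,0,0,-0.14,0]
    - [0,0,0,0,0,0,0]

```text
time: 4.2
ee_pos: [0.5061, 0.1337, 0.1237]
eef_rot: [0.923, 0.385, 0.001, -0.0]
ft_force: [0.4, 1.0, -0.0]
width: 0.0003
```

Emit:
play_rows:
  commands:
    - [0.84,0.97,0,0,0,-0.14,0]
    - [0.97,0.84,0,0,0,-0.14,0]
    - [1.08,0.7,0,0,0,-0.14,0]
    - [0,0,0,0,0,0,0]

```text
time: 4.7
ee_pos: [0.5347, 0.1578, 0.1231]
eef_rot: [0.983, 0.185, 0.0, -0.0]
ft_force: [-0.3, -0.1, 0.2]
width: 0.0002
```

Run:
```python
from h import *
s=r.read_state(); print(s['ft_force'],s['ee_pos'])
a=shot('top','t1.png');b=shot('side','s1.png')
A=cv2.resize(a['img'][165:265,195:295,::-1],(400,400),interpolation=2);B=cv2.resize(b['img'][130:280,190:340,::-1],(400,400),interpolation=2)
cv2.imwrite('pics/c1.png',np.hstack([A,B]))
```

```text
[-0.33457174 -0.14197195  0.15093729] [0.53466457 0.15783245 0.12312367]
```

View pics/c1.png

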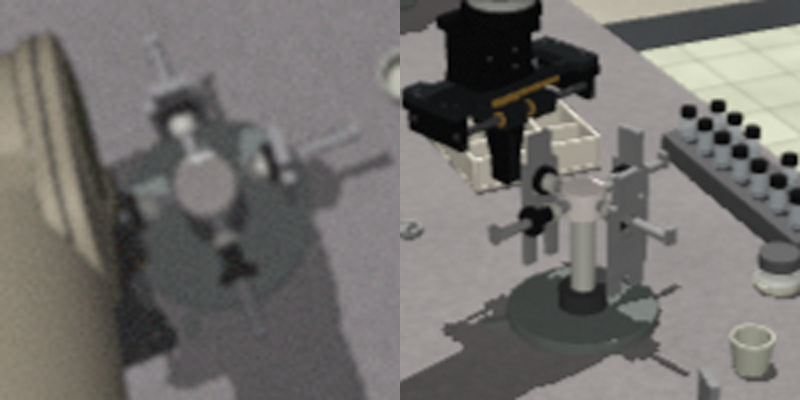

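The tree is turning. The empty branch, with its black collar, now points towards the robot in the top crop, from (235,265) to (258,328), about 25° short. I'll continue with smaller steps.

Emit:
play_rows:
  commands:
    - [0.58,0.27,0,0,0,-0.07,0]
    - [0.58,0.27,0,0,0,-0.07,0]
    - [0.61,0.21,0,0,0,-0.07,0]
    - [0.62,0.17,0,0,0,-0.07,0]
    - [0.3,0.05,0,0,0,-0.035,0]
    - [0.2,0.05,0,0,0,-0.02,0]
    - [0,0,0,0,0,0,0]

```text
time: 5.68
ee_pos: [0.5632, 0.1676, 0.1226]
eef_rot: [1.0, 0.017, 0.0, 0.0]
ft_force: [-0.3, -0.5, -0.3]
width: 0.0009
```

Emit:
play_rows:
  commands:
    - [0.2,0.03,0,0,0,-0.02,0]
    - [0.15,0.02,0,0,0,-0.02,0]

```text
time: 5.92
ee_pos: [0.5667, 0.1682, 0.1226]
eef_rot: [1.0, -0.004, 0.0, 0.0]
ft_force: [-1.9, 0.0, 2.0]
width: 0.0003
```

Emit:
play_rows:
  commands:
    - [0.15,0.02,0,0,0,-0.02,0]
    - [0.1,0.01,0,0,0,-0.02,0]

```text
time: 6.18
ee_pos: [0.5693, 0.1687, 0.1226]
eef_rot: [1.0, -0.024, 0.0, -0.0]
ft_force: [-0.7, 0.2, 1.1]
width: -0.0002
```

Emit:
play_rows:
  commands:
    - [0.1,0.01,0,0,0,0,0]
    - [0,0,0,0,0,0,0]

```text
time: 6.42
ee_pos: [0.5703, 0.1687, 0.1226]
eef_rot: [1.0, -0.023, 0.0, 0.0]
ft_force: [-0.8, -0.6, 0.4]
width: 0.0005
```

Not at the stop yet, so I'll keep going in 1 mm steps.

Emit:
play_rows:
  commands:
    - [0.1,0,0,0,0,0,0]
    - [0.1,0,0,0,0,0,0]

```text
time: 6.68
ee_pos: [0.5721, 0.1688, 0.1225]
eef_rot: [1.0, -0.023, -0.0, -0.0]
ft_force: [-2.2, -0.9, 1.9]
width: 0.0006
```

Emit:
play_rows:
  commands:
    - [0.1,0,0,0,0,0,0]
    - [0.1,0,0,0,0,0,0]

```text
time: 6.92
ee_pos: [0.5742, 0.1687, 0.1225]
eef_rot: [1.0, -0.023, -0.0, 0.0]
ft_force: [-2.1, -0.9, 0.6]
width: 0.0008
```

Emit:
play_rows:
  commands:
    - [0.1,0,0,0,0,0,0]
    - [0.1,0,0,0,0,0,0]

```text
time: 7.18
ee_pos: [0.5762, 0.1687, 0.1225]
eef_rot: [1.0, -0.023, -0.0, 0.0]
ft_force: [-1.6, -0.8, 0.7]
width: 0.0004
```

Run:
```python
from h import *
a=shot('top','t2.png');b=shot('side','s2.png')
A=cv2.resize(a['img'][170:260,195:295,::-1],(444,400),interpolation=2);B=cv2.resize(b['img'][170:270,200:289,::-1],(356,400),interpolation=2)
cv2.imwrite('pics/c2.png',np.hstack([A,B]))
```

```text
(no output)
```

View pics/c2.png

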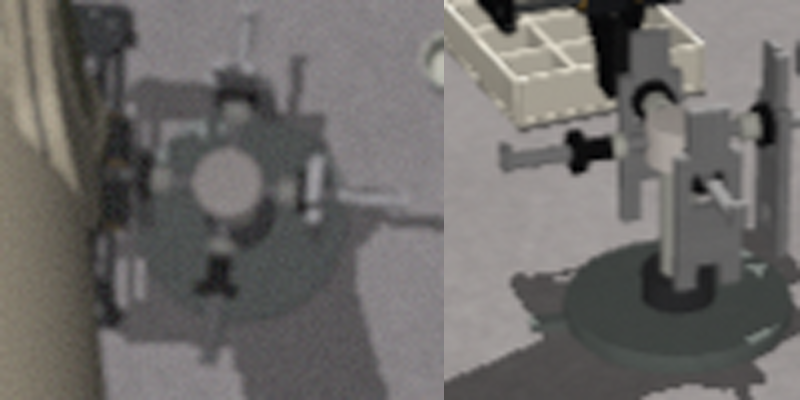

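The empty branch is now almost over the pointer: its tip is at top crop (208,355) and the pointer at side crop (538,325). A few more millimetres should reach the stop.

Emit:
play_rows:
  commands:
    - [0.1,0,0,0,0,0,0]
    - [0.1,0,0,0,0,0,0]

```text
time: 7.52
ee_pos: [0.5782, 0.1686, 0.1226]
eef_rot: [1.0, -0.023, -0.0, 0.0]
ft_force: [-1.5, -1.1, 0.3]
width: 0.0003
```

Emit:
play_rows:
  commands:
    - [0.1,0,0,0,0,0,0]
    - [0.1,0,0,0,0,0,0]

```text
time: 7.78
ee_pos: [0.5802, 0.1686, 0.1226]
eef_rot: [1.0, -0.023, 0.0, 0.0]
ft_force: [-1.9, -1.8, 0.1]
width: 0.0005
```

Emit:
play_rows:
  commands:
    - [0.1,0,0,0,0,0,0]
    - [0.1,0,0,0,0,0,0]

```text
time: 8.02
ee_pos: [0.5822, 0.1687, 0.1225]
eef_rot: [1.0, -0.023, 0.0, 0.0]
ft_force: [-2.5, -0.1, 0.3]
width: 0.0006
```

Emit:
play_rows:
  commands:
    - [0.1,0,0,0,0,0,0]
    - [0.1,0,0,0,0,0,0]

```text
time: 8.28
ee_pos: [0.5842, 0.1688, 0.1225]
eef_rot: [1.0, -0.023, 0.0, -0.0]
ft_force: [-2.3, -0.6, -0.4]
width: 0.0003
```

Run:
```python
from h import *
np.set_printoptions(precision=4,suppress=True)
a=shot('top','t3.png');b=shot('side','s3.png')
im=b['img'][190:270,200:300].astype(int)
A=cv2.resize(a['img'][195:260,215:280,::-1],(400,400),interpolation=2);B=cv2.resize(b['img'][180:270,200:290,::-1],(400,400),interpolation=2)
cv2.imwrite('pics/c3.png',np.hstack([A,B]))
```

```text
(no output)
```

View pics/c3.png

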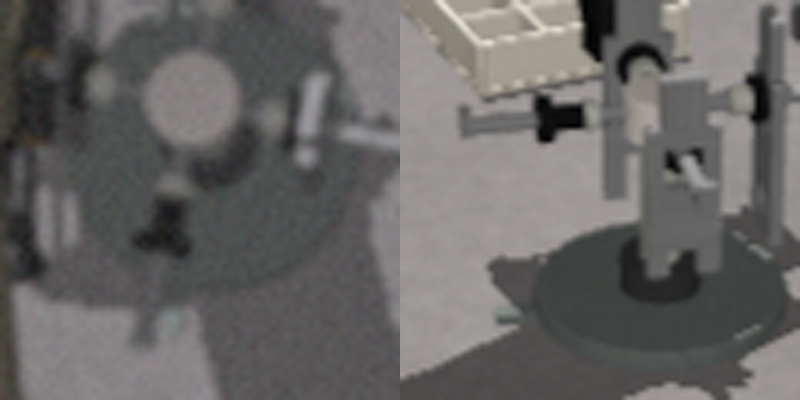

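Run:
```python
from h import *
np.set_printoptions(precision=4,suppress=True)
a=shot('top');b=shot('side')
k=400/65;j=400/90
T=lambda x,y:(215+(x+.5)/k-.5,195+(y+.5)/k-.5)
S=lambda x,y:(200+(x-400+.5)/j-.5,180+(y+.5)/j-.5)
hub=tri(a,T(192,98),b,S(645,115))
hb=onz(a,*T(192,98),.142); print(hub,hb)
for n,p in (('tip top z.141',onz(a,*T(145,340),.139)),('tip tri',tri(a,T(145,340),b,S(465,119))[0]),('ptr top',onz(a,*T(172,325),.012)),('ptr side',onz(b,*S(500,315),.012))):
    d=p-hb; print(n,p,np.degrees(np.arctan2(d[1],d[0]))%360,np.hypot(*d[:2]))
# reticle: base disc centre from outline in top: leftmost/rightmost
```

```text
(array([0.5769, 0.0807, 0.1254]), np.float64(0.011275203554185119)) [0.5792 0.0776 0.142 ]
tip top z.141 [0.4706 0.0993 0.139 ] 168.6787432024191 0.11075160987594443
tip tri [0.4705 0.0997 0.136 ] 168.48801517365166 0.11097031233069327
ptr top [0.4881 0.0979 0.012 ] 167.43616638983858 0.09336268175777293
ptr side [0.4818 0.0872 0.012 ] 174.33444855493278 0.09791607391911042
```

The branch is at 168.6° and the pointer at about 167.5° in the top view, so it is nearly there.

Emit:
play_rows:
  commands:
    - [0.1,0,0,0,0,0,0]
    - [0.1,0,0,0,0,0,0]

```text
time: 8.72
ee_pos: [0.5861, 0.1687, 0.1226]
eef_rot: [1.0, -0.023, -0.0, -0.0]
ft_force: [-3.2, -1.1, -0.1]
width: 0.0005
```

Emit:
play_rows:
  commands:
    - [0.1,-0.02,0,0,0,0,0]
    - [0.1,-0.02,0,0,0,0,0]

```text
time: 8.98
ee_pos: [0.5866, 0.1686, 0.1223]
eef_rot: [1.0, -0.023, -0.002, -0.0]
ft_force: [-12.1, 0.2, 5.9]
width: 0.0005
```

Emit:
play_rows:
  commands:
    - [0.1,-0.02,0,0,0,0,0]

```text
time: 9.1
ee_pos: [0.5868, 0.1685, 0.1222]
eef_rot: [1.0, -0.023, -0.003, -0.0]
ft_force: [-16.7, -1.1, 9.6]
width: 0.0004
```

Emit:
play_rows:
  commands:
    - [0.1,-0.02,0,0,0,0,0]

```text
time: 9.22
ee_pos: [0.5869, 0.1685, 0.1222]
eef_rot: [1.0, -0.023, -0.004, -0.0]
ft_force: [-22.2, 0.4, 13.3]
width: 0.0005
```

That hit the stop harder than I wanted: 22 N sideways at the end, because I sent too many steps at once. Backing off now.

Emit:
play_rows:
  commands:
    - [-0.4,0.06,0,0,0,0,0]
    - [-0.8,0.06,0,0,0,0,0]
    - [-1.0,0.5,0,0,0,0,0]
    - [0,0,0,0,0,0,0]

```text
time: 9.72
ee_pos: [0.5675, 0.1751, 0.1227]
eef_rot: [1.0, -0.022, 0.0, -0.0]
ft_force: [0.7, 0.6, 0.7]
width: 0.0005
```

Clear of the tree. I'll lift, go towards the spanner, and refine its yaw from the first picture.

Emit:
play_rows:
  commands:
    - [0,0,4,0,0,0,0]
    - [0,0,4,0,0,0,0]
    - [0,0,4,0,0,0,1]
    - [-0.47,-5.3,0,0,0,-0.02,4]
    - [-0.47,-5.3,0,0,0,-0.02,5]
    - [-0.47,-5.3,0,0,0,-0.02,5]
    - [-0.47,-5.3,0,0,0,-0.02,5]
    - [-0.47,-5.3,0,0,0,-0.02,5]
    - [-0.47,-5.3,0,0,0,-0.02,5]
    - [0,0,0,0,0,0,5]

```text
time: 10.98
ee_pos: [0.5389, -0.1491, 0.2432]
eef_rot: [0.996, -0.087, 0.001, 0.001]
ft_force: [0.5, -0.2, 0.9]
width: 0.0499
```

Run:
```python
from h import *
np.set_printoptions(precision=4,suppress=True)
a=shot('top','t4.png');b=shot('side','s4.png')
im=cv2.imread('pics/t0.png');g=cv2.GaussianBlur(im,(3,3),0).mean(2)
sub=g[205:255,335:380]; print('bench',np.median(g[250:262,335:380]))
for th in (85,90,94):
    m=(sub<th).astype(np.uint8); cs=max(cv2.findContours(m,0,1)[0],key=cv2.contourArea); rc=cv2.minAreaRect(cs)
    P=np.array([onz(a,p[0]+335,p[1]+205,.046)[:2] for p in cv2.boxPoints(rc)])
    e=[P[(i+1)%4]-P[i] for i in range(4)]
    print(th,P.mean(0),[(np.linalg.norm(x).round(4),np.degrees(np.arctan2(x[1],x[0])).round(1)) for x in e])
# light bar of tab top
ys,xs=np.where(g[218:240,350:378]>118); pts=np.c_[xs+350,ys+218].astype(float); print(len(pts),cv2.minAreaRect(pts.astype(np.float32)))
W=np.array([onz(a,*p,.145)[:2] for p in pts]); 
if len(W): 
    c=W.mean(0);_,_,v=np.linalg.svd(W-c);print(c,np.degrees(np.arctan2(v[0][1],v[0][0])))
A=cv2.resize(im[210:250,335:385],(500,400),interpolation=2);B=cv2.resize(b['img'][180:230,210:247,::-1],(296,400),interpolation=2)
cv2.imwrite('pics/c4.png',np.hstack([A,B]))
```

```text
bench 127.66666666666667
85 [ 0.5334 -0.2554] [(np.float64(0.0186), np.float64(-12.4)), (np.float64(0.0466), np.float64(-100.7)), (np.float64(0.0186), np.float64(167.2)), (np.float64(0.0465), np.float64(79.3))]
90 [ 0.5331 -0.2553] [(np.float64(0.0191), np.float64(-12.4)), (np.float64(0.0516), np.float64(-100.7)), (np.float64(0.0191), np.float64(167.2)), (np.float64(0.0514), np.float64(79.3))]
94 [ 0.5335 -0.2549] [(np.float64(0.0244), np.float64(-3.0)), (np.float64(0.0516), np.float64(-91.1)), (np.float64(0.0244), np.float64(176.5)), (np.float64(0.0514), np.float64(88.8))]
244 ((365.0, 228.5), (21.0, 24.0), 90.0)
[ 0.5258 -0.268 ] -153.68049388897893
```

View pics/c4.png

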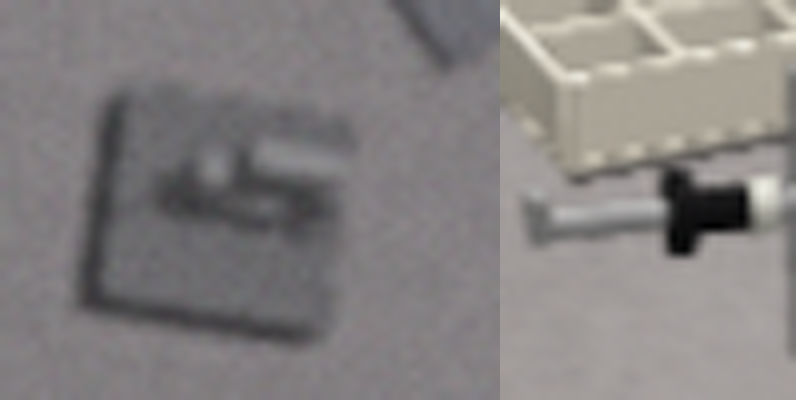

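The close crop shows:
- **Stand:** its edges are tilted about 9.5° in the image, so the spanner's yaw is about -10.5°.
- **Tab:** its top is centred at (300,155), and the tool yaw already matches.
- **Empty branch in the side view:** lip end at about (525,218) and collar outer face at about (666,212).

I'll measure the branch while it is unobstructed.

Run:
```python
from h import *
np.set_printoptions(precision=4,suppress=True)
a=shot('top');b=shot('side')
S=lambda x,y:(210+(x-500+.5)/8-.5,180+(y+.5)/8-.5)
print('tab',onz(a,364.55,225.05,.145))
hb=np.array([.579,.0775])
for n,p in (('lip outer',(527,217)),('lip inner',(549,222)),('collar face',(668,212))):
    P=onz(b,*S(*p),.130); d=P[:2]-hb; print(n,P,np.degrees(np.arctan2(d[1],d[0]))%360,np.hypot(*d))
for th in (166,167,168,169,170):
    t=np.radians(th);u=np.array([np.cos(t),np.sin(t),0])
    for R,z in((.114,.125),(.114,.141),(.065,.13),(.07,.13),(.075,.13)):
        q=proj(b,np.r_[hb,z]+R*u); print(th,R,z,((q-[210,180]+.5)*8-.5+[500,0]).round(1),end=' | ')
    print()
im=cv2.imread('pics/t4.png'); cv2.imwrite('pics/c5.png',np.hstack([cv2.resize(im[195:260,215:280],(400,400),interpolation=2),cv2.resize(im[200:265,335:400],(400,400),interpolation=2)]))
```

```text
tab [ 0.5314 -0.251   0.145 ]
lip outer [0.4705 0.1105 0.13  ] 163.06462625128734 0.1133893710915606
lip inner [0.4755 0.1046 0.13  ] 165.33020161882706 0.10698619853964472
collar face [0.5114 0.0955 0.13  ] 165.0989535670385 0.06993795521646516
166 0.114 0.125 [527.4 240.1] | 166 0.114 0.141 [525.4 194.1] | 166 0.065 0.13 [684.3 212.3] | 166 0.07 0.13 [668.3 213.6] | 166 0.075 0.13 [652.3 215. ] | 
167 0.114 0.125 [528.3 243.1] | 167 0.114 0.141 [526.2 197.1] | 167 0.065 0.13 [684.8 213.9] | 167 0.07 0.13 [668.9 215.4] | 167 0.075 0.13 [653.  216.9] | 
168 0.114 0.125 [529.2 246. ] | 168 0.114 0.141 [527.2 200. ] | 168 0.065 0.13 [685.5 215.6] | 168 0.07 0.13 [669.6 217.2] | 168 0.075 0.13 [653.7 218.9] | 
169 0.114 0.125 [530.3 249. ] | 169 0.114 0.141 [528.2 202.9] | 169 0.065 0.13 [686.2 217.2] | 169 0.07 0.13 [670.4 219. ] | 169 0.075 0.13 [654.5 220.8] | 
170 0.114 0.125 [531.4 252. ] | 170 0.114 0.141 [529.4 205.8] | 170 0.065 0.13 [687.  218.9] | 170 0.07 0.13 [671.2 220.8] | 170 0.075 0.13 [655.3 222.7] |
```

View pics/c5.png

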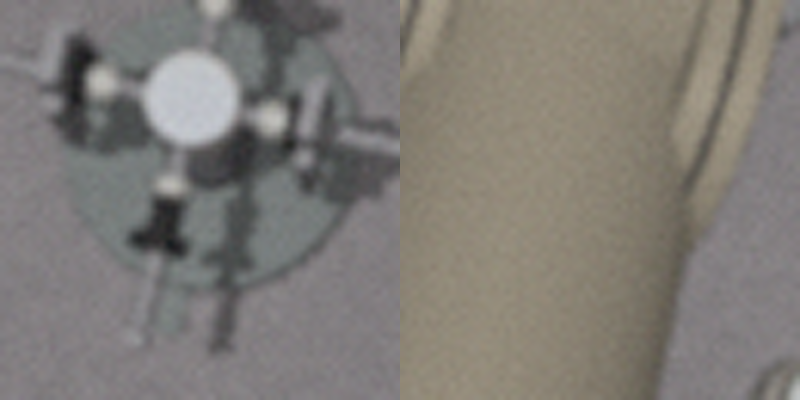

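Unobstructed view: hub at (192,98) and tip at (138,342), so the branch is at about 167°. The collar's outer face is about 70 mm from the axis. Moving over the spanner and descending to grasp.

Emit:
play_rows:
  commands:
    - [-0.2,-2.5,0,0,0,0,5]
    - [-0.2,-2.5,0,0,0,0,5]
    - [-0.2,-2.5,0,0,0,0,5]
    - [-0.2,-2.6,0,0,0,-0.01,5]
    - [0,0,0,0,0,0,5]
    - [0,0,-2.5,0,0,0,5]
    - [0,0,-2.5,0,0,0,5]
    - [0,0,-2.5,0,0,0,5]
    - [0,0,-2.5,0,0,0,5]
    - [0,0,-1.5,0,0,0,5]
    - [0,0,-1.6,0,0,0,5]
    - [0,0,0,0,0,0,5]

```text
time: 12.68
ee_pos: [0.5317, -0.2443, 0.1107]
eef_rot: [0.996, -0.088, -0.001, -0.0]
ft_force: [-0.5, 0.4, -0.3]
width: 0.0499
```

Emit:
play_rows:
  commands:
    - [0,0,0,0,0,0,2.5]
    - [0,0,0,0,0,0,1.5]
    - [0,0,0,0,0,0,0.5]
    - [0,0,0,0,0,0,0]
    - [0,0,0,0,0,0,0]
    - [0,0,0,0,0,0,0]
  grip_force: 35

```text
time: 13.42
ee_pos: [0.5319, -0.2449, 0.1116]
eef_rot: [0.996, -0.088, -0.0, -0.0]
ft_force: [-0.3, 0.4, 1.0]
width: 0.0078
```

The grip is on steel (7.8 mm opening), but y is about 5 mm off centre. I'll regrip centred.

Emit:
play_rows:
  commands:
    - [0,0,0,0,0,0,3]
    - [0,0,0,0,0,0,3]
    - [0.0,-0.3,0,0,0,0,3]
    - [-0.05,-0.28,0,0,0,0,3]
    - [0,0,0,0,0,0,0]
    - [0,0,0,0,0,0,0]
    - [0,0,0,0,0,0,0]
    - [0,0,0,0,0,0,0]
  grip_force: 35

```text
time: 14.42
ee_pos: [0.5314, -0.2506, 0.1115]
eef_rot: [0.996, -0.088, -0.0, -0.0]
ft_force: [-0.8, -0.1, 0.8]
width: 0.0076
```

Emit:
play_rows:
  commands:
    - [0,0,1,0,0,0,0]
    - [0,0,1,0,0,0,0]
    - [0,0,1.5,0,0,0,0]
    - [0,0,1.5,0,0,0,0]
    - [0,0,1.5,0,0,0,0]
    - [0,0,0,0,0,0,0]

```text
time: 15.18
ee_pos: [0.5322, -0.251, 0.1781]
eef_rot: [0.996, -0.088, 0.001, 0.0]
ft_force: [-0.4, 0.3, -1.9]
width: 0.0075
```

Emit:
play_rows:
  commands:
    - [-2.5,0,0,0,0,0,0]
    - [-2.5,1,0,0,0,0,0]
    - [-2.5,2,0,0,0,-0.01,0]
    - [-2.0,3,0,0,0,-0.01,0]
    - [-0.4,4,0,0,0,-0.01,0]
    - [0,5,0,0,0,-0.01,0]
    - [0,5,0,0,0,-0.01,0]
    - [0,5,0,0,0,0,0]
    - [0,5,0,0,0,0,0]
    - [0,4,0,0,0,0,0]
    - [0,2.2,0,0,0,0,0]
    - [0,0,0,0,0,0,0]
    - [0,0,0,0,0,0,0]

```text
time: 16.8
ee_pos: [0.4324, 0.1104, 0.1763]
eef_rot: [0.994, -0.113, -0.0, 0.0]
ft_force: [-0.3, -0.1, -1.8]
width: 0.0082
```

Run:
```python
from h import *
np.set_printoptions(precision=4,suppress=True)
s=r.read_state(); print(s['ee_pos'],s['eef_rot'],s['ft_force'])
a=shot('top','t6.png');b=shot('side','s6.png')
e=s['ee_pos']-[0,0,.0255]; q=proj(b,e); print('eye proj',q)
u0,v0=int(q[0])-40,int(q[1])-40
B=cv2.resize(b['img'][v0:v0+90,u0:u0+120,::-1],(800,600),interpolation=2); print(u0,v0,800/120)
hb=np.array([.579,.0775,.13]);t=np.radians(167);u=np.array([np.cos(t),np.sin(t),0])
for n,P in (('eye',e),('eyeT',e+[0,0,.012]),('eyeB',e-[0,0,.012]),('tip',hb+.114*u)): print(n,(proj(b,P)-[u0,v0])*800/120)
cv2.imwrite('pics/c6.png',B)
```

```text
[0.4324 0.1104 0.1763] [ 0.9936 -0.1132 -0.0002  0.0003] [-0.2627 -0.0584 -1.83  ]
eye proj [197.8629 202.1745]
157 162 6.666666666666667
eye [272.4196 267.8298]
eyeT [270.6802 238.4035]
eyeB [274.1432 296.9909]
tip [373.437  307.7192]
```

View pics/c6.png

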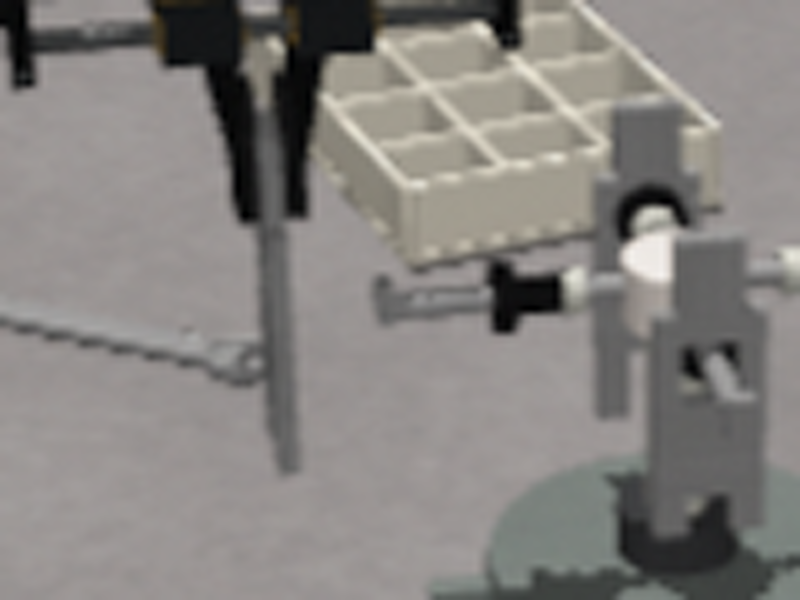

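The side view shows the spanner edge-on and upright, with its foot at (287,472). The branch lip is at (378,300), the collar face at (492,300), and the rod is clear ahead. I'll check the spanner's lateral place from its foot's near corner.

Run:
```python
from h import *
np.set_printoptions(precision=4,suppress=True)
b=shot('side');a=shot('top')
tcp=r.read_state()['ee_pos'];f=np.r_[tcp[:2],tcp[2]-.0995]
w=np.array([-.225,-.974,0]);n=np.array([-.974,.225,0])
P=onz(b,157+.5+287/6.667-.5,162+472/6.667,f[2]); print('near foot corner rel: width',(P-f)@w,'thick',(P-f)@n)
print([(proj(b,f+.021*w+s*.004*n)-[157,162])*6.667 for s in(-1,1)],[(proj(b,f-.021*w+s*.004*n)-[157,162])*6.667 for s in(-1,1)])
im=a['img']; print('eye/tip in top',proj(a,f+[0,0,.074]),proj(a,[.468,.103,.14]),im[250,238],im[262,240])
# lip/rod centre in side view: refine branch height+direction from near columns
```

```text
near foot corner rel: width 0.0219163545405738 thick 0.001082206340969287
[array([300.4681, 469.3215]), array([278.7976, 471.5696])] [array([287.216, 414.524]), array([266.0958, 416.643 ])]
eye/tip in top [233.5732 263.7308] [236.7629 250.7921] [72 69 62] [121 116 103]
```

The spanner is centred within 1 mm and at the right height. Lowering the eye to lip height, then approaching along the branch.

Emit:
play_rows:
  commands:
    - [0,0.1,-0.9,0,0,0,0]
    - [0,0,-0.88,0,0,0,0]
    - [0.78,-0.18,0,0,0,0,0]
    - [0.78,-0.18,0,0,0,0,0]
    - [0.78,-0.18,0,0,0,0,0]
    - [0,0,0,0,0,0,0]

```text
time: 17.75
ee_pos: [0.4566, 0.1066, 0.1589]
eef_rot: [0.994, -0.113, 0.0, 0.0]
ft_force: [-0.9, -0.6, -2.0]
width: 0.0083
```

Emit:
play_rows:
  commands:
    - [0.39,-0.09,0,0,0,0,0]
    - [0.39,-0.09,0,0,0,0,0]

```text
time: 18.0
ee_pos: [0.4639, 0.1052, 0.1589]
eef_rot: [0.994, -0.113, 0.0, -0.0]
ft_force: [0.8, -0.3, -2.7]
width: 0.0076
```

Emit:
play_rows:
  commands:
    - [0.3,-0.07,0,0,0,0,0]
    - [0.3,-0.07,0,0,0,0,0]

```text
time: 18.25
ee_pos: [0.4699, 0.1037, 0.1588]
eef_rot: [0.994, -0.113, 0.0, -0.0]
ft_force: [1.2, -0.1, -3.0]
width: 0.0079
```

Emit:
play_rows:
  commands:
    - [0.3,-0.06,0,0,0,0,0]
    - [0.3,-0.07,0,0,0,0,0]

```text
time: 18.5
ee_pos: [0.4759, 0.1024, 0.1588]
eef_rot: [0.994, -0.113, 0.0, -0.0]
ft_force: [0.7, 0.1, -3.2]
width: 0.0077
```

Emit:
play_rows:
  commands:
    - [0.3,-0.06,0,0,0,0,0]
    - [0.3,-0.07,0,0,0,0,0]

```text
time: 18.75
ee_pos: [0.4819, 0.1011, 0.1588]
eef_rot: [0.994, -0.113, 0.0, -0.0]
ft_force: [0.4, -0.2, -2.3]
width: 0.0076
```

The eye is past the lip (R about 0.100) with no contact. Lowering 7 mm and moving in to near the collar.

Emit:
play_rows:
  commands:
    - [0,0,-0.35,0,0,0,0]
    - [0,0,-0.35,0,0,0,0]
    - [0.39,-0.09,0,0,0,0,0]
    - [0.39,-0.09,0,0,0,0,0]
    - [0.3,-0.07,0,0,0,0,0]
    - [0.3,-0.07,0,0,0,0,0]
    - [0.2,-0.05,0,0,0,0,0]
    - [0,0,0,0,0,0,0]

```text
time: 19.75
ee_pos: [0.4976, 0.0973, 0.1518]
eef_rot: [0.994, -0.113, 0.0, 0.0]
ft_force: [-0.7, -0.3, -1.1]
width: 0.008
```

Emit:
play_rows:
  commands:
    - [0.15,-0.03,0,0,0,0,0]
    - [0.15,-0.04,0,0,0,0,0]
    - [0.15,-0.03,0,0,0,0,0]
    - [0.15,-0.04,0,0,0,0,0]

```text
time: 20.25
ee_pos: [0.5036, 0.096, 0.1518]
eef_rot: [0.994, -0.113, 0.0, 0.0]
ft_force: [0.4, 0.1, -2.6]
width: 0.0074
```

Emit:
play_rows:
  commands:
    - [0.15,-0.03,0,0,0,0,0]
    - [0.15,-0.04,0,0,0,0,0]

```text
time: 20.5
ee_pos: [0.5066, 0.0953, 0.1518]
eef_rot: [0.994, -0.113, 0.0, 0.0]
ft_force: [-0.4, 0.4, -2.4]
width: 0.0079
```

Emit:
play_rows:
  commands:
    - [0.15,-0.03,0,0,0,0,0]
    - [0.15,-0.04,0,0,0,0,0]

```text
time: 20.75
ee_pos: [0.5086, 0.0948, 0.1515]
eef_rot: [0.994, -0.113, -0.001, 0.0]
ft_force: [-4.5, 1.2, -0.7]
width: 0.0077
```

Emit:
play_rows:
  commands:
    - [0.15,-0.03,0,0,0,0,0]
    - [0.15,-0.04,0,0,0,0,0]

```text
time: 21.0
ee_pos: [0.5116, 0.0941, 0.1515]
eef_rot: [0.994, -0.113, -0.001, 0.0]
ft_force: [-5.6, 1.0, -0.3]
width: 0.0077
```

Contact at R about 0.073, and the collar is sliding at about 5 N. Continuing.

Emit:
play_rows:
  commands:
    - [0.15,-0.03,0,0,0,0,0]
    - [0.15,-0.04,0,0,0,0,0]

```text
time: 21.25
ee_pos: [0.5146, 0.0934, 0.1514]
eef_rot: [0.994, -0.113, -0.001, 0.0]
ft_force: [-6.1, -0.0, -0.7]
width: 0.0075
```

Emit:
play_rows:
  commands:
    - [0.1,-0.03,0,0,0,0,0]
    - [0.1,-0.02,0,0,0,0,0]

```text
time: 21.5
ee_pos: [0.5166, 0.0929, 0.1514]
eef_rot: [0.994, -0.113, -0.001, 0.0]
ft_force: [-4.7, 0.3, -1.1]
width: 0.0076
```

Emit:
play_rows:
  commands:
    - [0.1,-0.02,0,0,0,0,0]

```text
time: 21.62
ee_pos: [0.5176, 0.0927, 0.1514]
eef_rot: [0.994, -0.113, -0.001, 0.0]
ft_force: [-5.6, 0.4, -1.2]
width: 0.0077
```

Emit:
play_rows:
  commands:
    - [0.1,-0.02,0,0,0,0,0]

```text
time: 21.75
ee_pos: [0.5186, 0.0925, 0.1515]
eef_rot: [0.994, -0.113, -0.001, 0.0]
ft_force: [-4.9, 1.2, 0.0]
width: 0.0074
```

Emit:
play_rows:
  commands:
    - [0.1,-0.02,0,0,0,0,0]

```text
time: 21.88
ee_pos: [0.5196, 0.0923, 0.1514]
eef_rot: [0.994, -0.113, -0.001, 0.0]
ft_force: [-6.6, 0.5, 0.9]
width: 0.0078
```

Emit:
play_rows:
  commands:
    - [0.08,-0.02,0,0,0,0,0]
    - [0,0,0,0,0,0,0]

```text
time: 22.12
ee_pos: [0.5196, 0.0923, 0.1512]
eef_rot: [0.994, -0.113, -0.002, 0.0]
ft_force: [-8.5, 1.6, 0.6]
width: 0.0079
```

Emit:
play_rows:
  commands:
    - [0.08,-0.02,0,0,0,0,0]
    - [0,0,0,0,0,0,0]

```text
time: 22.38
ee_pos: [0.5198, 0.0923, 0.1511]
eef_rot: [0.994, -0.112, -0.003, 0.0]
ft_force: [-10.9, 2.3, 1.7]
width: 0.0079
```

That is the hard stop: the travel was about 12 mm and the force is rising without motion. Backing the spanner off along the rod and lowering it onto the rod.

Emit:
play_rows:
  commands:
    - [-0.15,0.04,0,0,0,0,0]
    - [-0.3,0.07,0,0,0,0,0]
    - [-0.3,0.07,0,0,0,0,0]
    - [-0.5,0.11,0,0,0,0,0]
    - [-0.5,0.11,0,0,0,0,0]
    - [0,0,0,0,0,0,0]
    - [0,0,-0.1,0,0,0,0]
    - [0,0,0,0,0,0,0]

```text
time: 23.38
ee_pos: [0.5047, 0.0956, 0.1507]
eef_rot: [0.994, -0.113, 0.0, 0.0]
ft_force: [-0.1, -0.4, -3.1]
width: 0.0079
```

Emit:
play_rows:
  commands:
    - [0,0,-0.1,0,0,0,0]
    - [0,0,0,0,0,0,0]

```text
time: 23.62
ee_pos: [0.5046, 0.0957, 0.1497]
eef_rot: [0.994, -0.113, -0.0, 0.0]
ft_force: [0.3, 0.2, -2.1]
width: 0.008
```

Emit:
play_rows:
  commands:
    - [0,0,-0.1,0,0,0,0]
    - [0,0,0,0,0,0,0]

```text
time: 23.88
ee_pos: [0.5045, 0.0957, 0.1487]
eef_rot: [0.994, -0.113, 0.0, 0.0]
ft_force: [-0.5, 0.1, -2.9]
width: 0.0078
```

Emit:
play_rows:
  commands:
    - [0,0,-0.05,0,0,0,0]
    - [0,0,0,0,0,0,0]

```text
time: 24.12
ee_pos: [0.5046, 0.0957, 0.1484]
eef_rot: [0.994, -0.113, 0.0, -0.0]
ft_force: [-1.0, 0.2, -0.9]
width: 0.0076
```

Emit:
play_rows:
  commands:
    - [0,0,-0.05,0,0,0,0]
    - [0,0,0,0,0,0,0]

```text
time: 24.38
ee_pos: [0.5047, 0.0957, 0.1482]
eef_rot: [0.994, -0.113, 0.0, -0.0]
ft_force: [-2.3, -0.5, 5.8]
width: 0.0079
```

The spanner rests on the rod. Easing up slightly, releasing with a small opening, and lifting clear.

Emit:
play_rows:
  commands:
    - [0,0,0.07,0,0,0,0]
    - [0,0,0,0,0,0,0.6]
    - [0,0,0,0,0,0,1.0]
    - [0,0,0,0,0,0,1.4]
    - [0,0,0,0,0,0,1.8]
    - [0,0,0,0,0,0,2.0]
    - [0,0,0,0,0,0,2.0]
    - [0,0,0,0,0,0,2.0]

```text
time: 25.38
ee_pos: [0.5046, 0.0957, 0.1485]
eef_rot: [0.994, -0.113, 0.0, -0.0]
ft_force: [-0.4, -0.2, -0.2]
width: 0.0197
```

Emit:
play_rows:
  commands:
    - [0,0,0.5,0,0,0,2.0]
    - [0,0,1.0,0,0,0,2.0]
    - [0,0,1.5,0,0,0,2.0]
    - [0,0,2.5,0,0,0,2.0]
    - [0,0,3,0,0,0,2.0]
    - [0,0,3,0,0,0,2.0]
    - [-2,4,1,0,0,0,2.0]
    - [-2,5,0,0,0,0,2.0]
    - [-2,5,0,0,0,0,2.0]
    - [-2,5,0,0,0,0,2.0]
    - [0,5,0,0,0,0,2.0]
    - [0,0,0,0,0,0,2.0]

```text
time: 26.88
ee_pos: [0.4229, 0.3396, 0.2738]
eef_rot: [0.994, -0.11, -0.0, -0.0]
ft_force: [0.5, -1.7, 0.3]
width: 0.0201
```

Run:
```python
from h import *
a=shot('top','t9.png');b=shot('side','s9.png')
A=cv2.resize(a['img'][195:260,215:280,::-1],(400,400),interpolation=2);B=cv2.resize(b['img'][165:265,195:295,::-1],(400,400),interpolation=2)
cv2.imwrite('pics/c9.png',np.hstack([A,B]))
hb=np.array([.579,.0775,.13]);t=np.radians(167);u=np.array([np.cos(t),np.sin(t),0])
for R,z in((.062,.13),(.058,.13),(.07,.13),(.078,.182),(.078,.049),(.114,.13)):
    print(R,z,((proj(b,hb*[1,1,0]+R*u+[0,0,z])-[195,165])*4+[400,0]).round())
```

```text
0.062 0.13 [555. 165.]
0.058 0.13 [562. 164.]
0.07 0.13 [543. 166.]
0.078 0.182 [528.  91.]
0.078 0.049 [533. 280.]
0.114 0.13 [472. 173.]
```

View pics/c9.png

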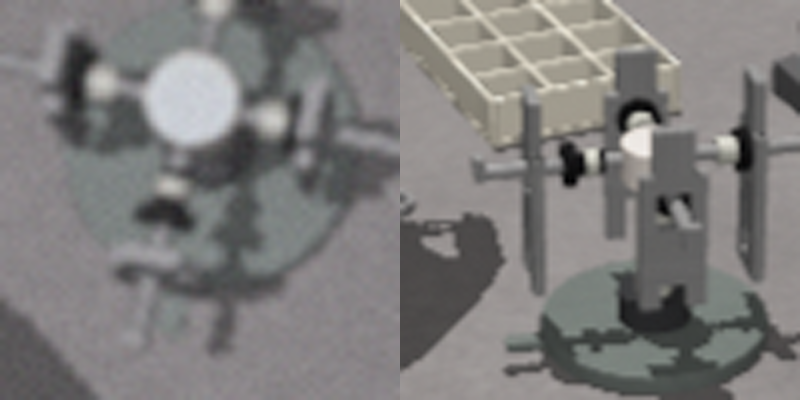

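The spanner hangs upright on the empty branch at side crop x = 535. The collar, at (570,163), has closed up against its white clamp, and the branch tip is still at (138,342) in the top crop, as it was at the stop. Handing in.

```bash
python3 -c "
from bench import r
print(r.close_job(), r.read_state()['time'])"
```

```text
the job is handed in; nothing more can be done
the job is handed in; nothing more can be done
```

I turned the tree to its stop, hung the spanner by its eye on the empty branch, pushed the collar home with it and let go. I handed the job in at about 27 s of robot time; no verdict was reported. There is one doubt, about the force on the tree.

- **Tree force (the doubt):** I sent one step too many at the stop. The last wrist reading there was 22 N sideways and 13 N vertical, about 26 N combined. If the contact force on the tree equalled that reading, it went just over the 25 N limit. The robot did not stop or report a failure.
- **Tree position:** the last top picture shows the empty branch at about 167°, against about 167.5° for the pointer in my best view of it. A poorer side-view reading of the pointer gave 174°, but the force rise itself showed the tree was against its stop.
- **Collar:** the spanner met it about 73 mm from the axis, slid it about 12 mm at 5–6 N, then stopped dead at 11 N. In the last side picture it sits against its clamp.
- **Spanner:** it hangs upright on the rod about 75–78 mm from the axis, behind the lip. The gripper is open and clear of it.
- **Bystanders:** I saw nothing disturbed along the way, but I did not measure them again at the end.

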